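# Clear the spoon off the pan and hold its lid ready over it

## Task

The wooden spoon lies across the pan of potatoes, so the lid cannot go on: lay the spoon in its blue spoon rest, bowl in the dish and handle out through the open end, and let go of it. Then take the glass lid by its knob, draw it up out of the slot of its rest, turn it level and finish while still holding it, level, centred and about 5 cm above the rim of the pan and not touching it, so that I can drop the herbs in before it is lowered. Do not shove the pan or knock over the oil, pepper or salt.

Things in the scene. Friction and masses are not known exactly. Their poses are not given: they have to be found in the camera images.
- pan: Round stainless steel pan, 200 mm across, 85 mm high, wall 4 mm, open at the top, with a flat loop handle at its +x and -x side (each reaching to 140 mm from the axis, 74 mm high). Loose, about 1.4 kg; boiled potatoes fill it to 55 mm. It stands on a cork mat 8 mm thick. Origin: centre of its underside, z up.
- pan_rim (a point): Centre of the pan's mouth, level with the top of the rim (85 mm above the pan's origin), axes as the pan's.
- spoon: Wooden spoon 300 mm long, at first flat across the pan's rim. x along it, from the handle end (-150 mm) to the tip of the bowl (+150). Handle 11 mm wide, 10.5 high, x = -148 to +84; bowl 53 mm wide, 13 high, x = +88 to +148. Balances at x = +57 mm; 45 g. Origin: middle of its length, on its underside; z up as it lies.
- spoon_bowl (a point): Centre of the spoon's bowl (x = +117 mm, 6 mm above the spoon's underside).
- spoon_handle (a point): Point on the spoon's handle (x = -50 mm, 5.5 mm above the underside).
- spoon_rest: Blue glazed spoon rest, fixed: oblong dish 168 mm long (x), 128 mm wide (y). Flat floor 10 mm above the worktop, 140 by 104 mm, inside a round rim 18 mm high. The rim is open at the -x end, a gap about 54 mm wide centred on y = 0, where the handle leaves. Origin: centre of its underside; z up.
- spoon_rest_bed (a point): Point on the floor of the spoon rest (x = +20 mm, 10 mm above the worktop) over which the centre of the spoon's bowl belongs; the spoon then points along the rest's +x.
- lid_rest: Fixed beech foot 150 x 150 x 14 mm (x -50 to +100) with a slot of 6 mm steel wires at y = +-45 mm. The slot, 17 mm wide, runs along (0.707, 0, 0.707) in this frame: back and up, 45 deg above level. The lid stands in it on edge against the rear wires (158 mm long); two short front wires (58 mm) hold its lower edge: draw it 70 mm along the slot to free it. Front = -x. Origin: on the underside, z up.
- lid_rest_seat (a point): Where the lid's origin is when the lid is seated in the rest (axes as the lid rest's).
- lid: Pan lid of glass with a steel edge, 210 mm across, 340 g. Origin: centre of its underside; z points out of its top through the knob. Edge 6 mm thick, low dome 18 mm high. In the rest z leans 45 degrees from upright toward the rest's front (the rest's -x). Lying on the pan its origin would be at the pan's rim centre.
- lid_knob (a point): Middle of the lid's black knob, on the lid's axis 47 mm above its underside, axes as the lid's. The knob is a round cylinder 34 mm across, from 33 to 62 mm above the lid's underside, on a stem 22 mm across that starts on top of the dome at 18 mm.
- oil: Bystander: square green glass oil bottle with a red cap, 61 mm wide, 267 mm high. Origin: centre of its underside.
- pepper: Bystander: dark wooden pepper mill, 58 mm across, 170 mm high. Origin: centre of its underside.
- salt: Bystander: glass salt shaker with a grey top, 44 mm across, 90 mm high. Origin: centre of its underside.
There are look-alikes about, which are no part of the job. Of the things like the spoon_rest, leave any that is green; of the rest the larger one is meant.

How it is judged:
By the outcome, as a careful person would: the job done as asked, in the order asked, and still so for the second after the job is handed in, while the arm keeps its last pose, push and grip.
It also fails if it takes over 59 s, if anything falls off the work surface, if the arm or the gripper's body presses on something with over 40 N, if the wrist force passes 120 N, or if a joint passes its speed limit or range.

## Robot

A 6-joint arm with a two-finger parallel gripper is mounted at the origin on a cart in front of the work surface, level with it; the furniture and walls round the work are solid. World frame = base frame: x ahead of the robot, y to its left, z up, the work surface at z = 0. Lengths are in m, angles in rad, forces in N, time in s.
With the tool pointing down it reaches from about 0.35 to 0.775 m from the base axis. Payload 5.5 kg.
Tool frame: the origin (TCP) lies between the finger pads; the fingertips stand 8 mm ahead of it and the grasp point (between the pads) lies 11 mm behind it; z points along the fingers, y is the line along which they close (so a half turn about z gives the same grasp; the last joint's range is limited). The gripper opens to 85 mm and grips with 20 to 120 N. Pads are 22 mm wide; open, the fingers measure 114 mm over their backs; the gripper's body (76 mm by 85 mm) begins 54 mm behind the grasp point. The pads swing forward as they close: fully open they stand 13 mm farther back than shut.
Start: joints at [1.09, 0.313, 0.046, 1.304, 0, 1.431], TCP at [0.192, 0.542, 0.239] pointing down, gripper open.
Joint ranges: [-2.76, 2.76], [-0.86, 1.69], [-1.03, 1.26], [-2.2, 2.34], [-1.47, 1.5], [-3.14, 3.14]. Speed limits (rad/s): [2.57, 2.57, 3.14, 3.14, 3.14, 3.14].

## Interface

Orientations are given as a unit quaternion [w, x, y, z].
In Python, from workcell import status, vision, job gives the robot as it stands. The module is installed in compiled form; this text tells all that it offers.
- The arm moves only by the tool apply_moves, never from a script. Its argument "moves" is one flat list of numbers, 6 for each row, row after row: the shift along the world's x, y, z in units of 25 mm (1.0 is 25 mm), then the turn, a rotation vector about the world's x, y, z in rad. In form: [x, y, z, rx, ry, rz, x, y, z, rx, ry, rz, ...]. A call has 1 to 20 rows; each row is the pose to reach, as a shift and turn from the pose commanded when the call began; what a row does not reach only later rows make up. A row lasts 1/12 s, in which the tool goes at most 41.7 mm and 7.16 degrees, less where a joint would pass 70% of its speed; a pose out of reach is approached as far as the arm can. A call with a gripper value outside its range is refused whole. "claw" is the opening in per cent of the stroke, from 0 (shut) to 100 (fully open), set as the call begins (left out, the last holds). The fingers move at their own pace and stop on an object; "newtons" is the grip in N (left out, the last holds). Time passes only in rows, so rows that repeat a pose let the fingers close. It gives the time, the measured TCP pose, the force, the opening and the grip force at its end, in the units of the state.
- status.get_state(): the state, without advancing time (a new reading comes with each control period).
- vision.read_camera(name): name is "side" or "top"; returns a dict with "image" (384x512x3 uint8, blue, green, red), "camera_matrix" (3x3 intrinsics, pixels), "camera_from_world" (4x4, takes a point from world to camera coordinates). Camera axes: x right, y down, z forward; pixel columns grow to the right and rows downward; lengths in m; the calibration is good to about 2 mm. A picture is of the moment at which its call begins. There is no depth.
- job.hand_in(): hands the job in; it is judged then, once.
The state is a dict: "clock": time; "joint_pos": joint angles; "qvel": joint speeds; "tau": joint torques, N m; "tcp_pos": TCP position; "orientation": TCP orientation; "wrist_force": force on the tool from outside, world axes, zero at the start; "ft_torque": the same for the moment, N m; "finger_gap": finger opening in m; "grip_force": force on a finger pad.
Only numpy, scipy, OpenCV 4.12 (cv2) and the standard library are available. Lean on these libraries where they do the work, as an engineer would, in place of code of your own. Each camera call takes 0.05 s, during which the arm holds its last target. There are 200 camera calls.

## Working session

There is one attempt and no reset: what is moved stays moved. The work goes in short steps, Python scripts to look and compute and a tool call to move; the robot and the scene stay as the last step left them, time stands still between calls to the robot, and variables do not carry over. Pictures are saved under pics/ and viewed, at most 11 in all, crops included, and the job is handed in when it is done.

Besides the shell and the picture viewer there is one more tool, called as a command line: name --argument value ..., lists and objects as JSON in quotes. apply_moves: Moves the arm, as the interface text tells. Its arguments: {"type":"object","properties":{"moves":{"type":"array","items":{"type":"number"}},"claw":{"type":"number"},"newtons":{"type":"number"}},"required":["moves"]}

```bash
mkdir -p pics && cat > h.py <<'E'
import numpy as np, cv2
from workcell import status, vision, job
from scipy.spatial.transform import Rotation as R
def snap(n,f):
    c=vision.read_camera(n); cv2.imwrite('pics/'+f,c['image']); return c
def px(c,p):
    q=c['camera_from_world']@np.append(p,1); u=c['camera_matrix']@q[:3]; return u[:2]/u[2]
def ray(c,uv):
    T=np.linalg.inv(c['camera_from_world']); d=T[:3,:3]@np.linalg.inv(c['camera_matrix'])@[uv[0],uv[1],1]; return T[:3,3],d
def atz(c,uv,z):
    o,d=ray(c,uv); return o+d*(z-o[2])/d[2]
def tri(c1,u1,c2,u2):
    o,d=ray(c1,u1);p,e=ray(c2,u2);A=np.c_[d,-e];s=np.linalg.lstsq(A,p-o,rcond=None)[0]
    a,b=o+d*s[0],p+e*s[1];return (a+b)/2,np.linalg.norm(a-b)
E
python3 - <<'E'
from h import *
import pickle
a=snap('top','t0.png');b=snap('side','s0.png');pickle.dump((a,b),open('c0.pkl','wb'))
for c in(a,b):print(ray(c,(256,192)))
for n,c in(('t',a),('s',b)): cv2.imwrite(f'pics/{n}0b.png',cv2.resize(c['image'],(800,600),interpolation=cv2.INTER_CUBIC))
print(status.get_state())
E
```

```text
(array([-0.38127345, -0.58145749,  1.48915239]), array([ 0.55923755,  0.23870805, -0.79417501]))
(array([0.48077883, 1.05425561, 0.64815473]), array([ 0.0729819 , -0.90727192, -0.41434623]))
{'clock': 0.1, 'joint_pos': array([ 1.09038703e+00,  3.13942541e-01,  4.50811011e-02,  1.30359011e+00,
       -3.33334800e-05,  1.43120253e+00]), 'qvel': array([-9.91749251e-05,  1.63230086e-04,  7.12154269e-04, -5.19821691e-04,
        2.22338494e-04, -6.61280769e-04]), 'tau': array([ 2.85175658e-03, -4.81725919e+01,  2.99242830e+01,  1.27364651e-02,
       -1.36044659e-04,  1.24525116e-05]), 'tcp_pos': array([0.19200455, 0.54152386, 0.23848352]), 'orientation': array([-2.36599383e-04,  1.69584133e-01,  9.85515366e-01, -7.93247461e-04]), 'wrist_force': array([-0.16001935,  1.0116234 , -0.23921225]), 'ft_torque': array([ 0.00211895, -0.06724935, -0.03424399]), 'grip_force': 0.0, 'finger_gap': 0.08520914874682874}
```

View pics/t0b.png

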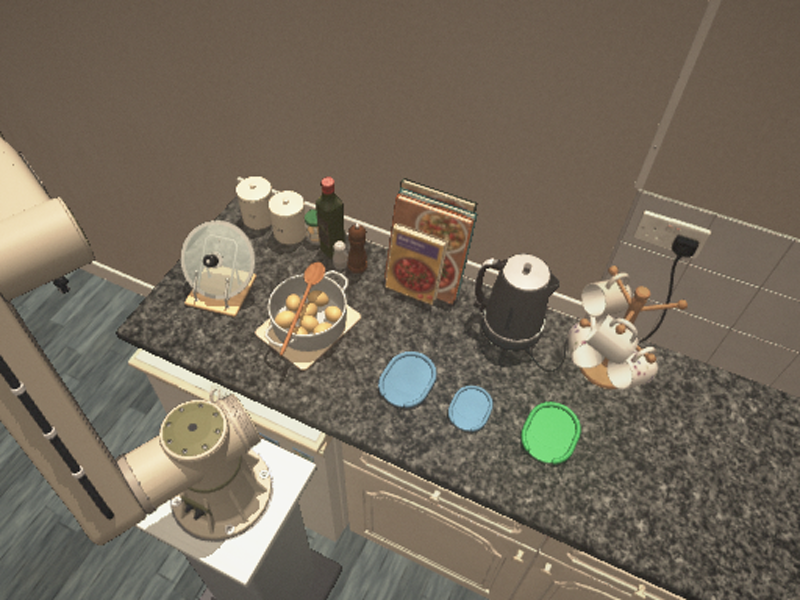

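View pics/s0b.png

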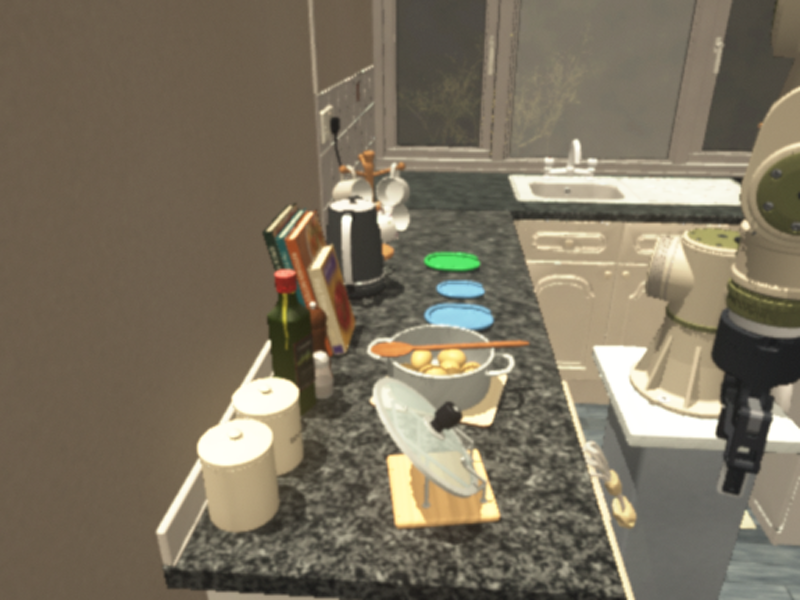

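The top picture (800x600) shows the spoon bowl at (315,272) and its handle end at (283,355). The pan is at (308,310), the lid knob at (210,261), the large blue rest at (408,380), with a small blue one and a green one to its right. The side picture shows the spoon at (395,350)-(527,344), the knob at (446,416) and the blue rest at (459,318).

```bash
python3 - <<'E'
from h import *
import pickle
a,b=pickle.load(open('c0.pkl','rb'))
t=a['image'];s=b['image']
# crops: top x112..292,y130..265 ; side x230..350,y195..345
cv2.imwrite('pics/tc.png',cv2.resize(t[132:267,112:292],(800,600),interpolation=cv2.INTER_CUBIC))
cv2.imwrite('pics/sc.png',cv2.resize(s[190:340,150:350],(800,600),interpolation=cv2.INTER_CUBIC))
k=.64
for n,u,v in(('bowl',(315,272),(395,350)),('hend',(283,355),(527,344)),('knob',(210,261),(446,416)),('oilcap',(328,182),(285,280)),('salt',(340,246),(321,360)),('pep',(356,230),(317,310))):
    print(n,tri(a,np.array(u)*k,b,np.array(v)*k))
for n,c in(('t',a),('s',b)):
    h=cv2.cvtColor(c['image'],cv2.COLOR_BGR2HSV);m=cv2.inRange(h,(95,90,60),(115,255,255))
    N,l,st,ce=cv2.connectedComponentsWithStats(m)
    for i in range(1,N):
        if st[i,4]>100:
            P=np.array([atz(c,(x,y),.014)[:2] for y,x in np.argwhere(l==i)])
            (ct,sz,an)=cv2.minAreaRect((P*1000).astype(np.float32)); print(n,st[i],P.mean(0),ct,sz,an)
E
```

```text
bowl (array([0.57333176, 0.07515804, 0.10248951]), np.float64(0.010420093421800074))
hend (array([0.32278654, 0.02071413, 0.0929866 ]), np.float64(0.0027843297584967735))
knob (array([0.47182212, 0.32384036, 0.13206132]), np.float64(0.003542712298061825))
oilcap (array([0.75201347, 0.12258736, 0.25478031]), np.float64(0.0048600986323400095))
salt (array([0.71052071, 0.0735551 , 0.07239185]), np.float64(0.003779970718602369))
pep (array([0.72125346, 0.02587693, 0.15204977]), np.float64(0.0007163053782894501))
s [280 180  29  11 128] [ 0.44480678 -0.41660148] (441.3092041015625, -415.9805603027344) (100.76895904541016, 114.42711639404297) 76.90174102783203
s [273 195  40  11 131] [ 0.45579094 -0.28985289] (456.87908935546875, -284.408935546875) (154.9010467529297, 78.29069519042969) 17.805282592773438
```

View pics/tc.png

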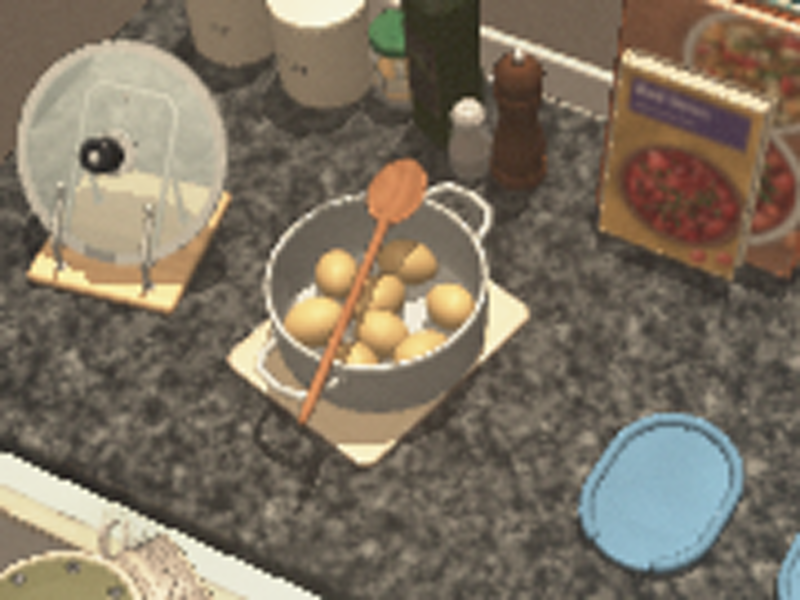

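View pics/sc.png

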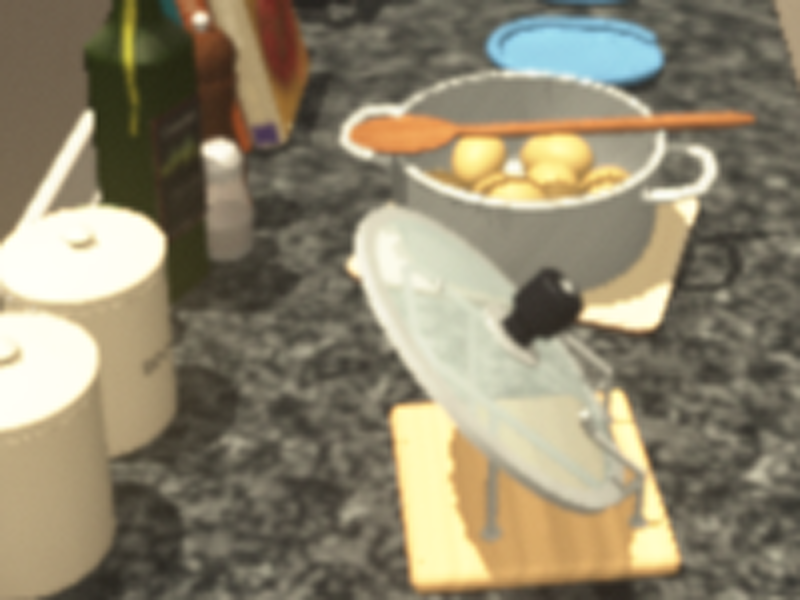

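Top crop: the knob is at (102,155), the pan rim centre at about (377,278), the spoon at (398,190)-(305,417), and the blue dish at (660,490). Side crop: the knob is at (545,303), the foot corners at (393,405), (630,393) and (678,560), and the spoon at (392,133)-(752,118).

```bash
python3 - <<'E'
from h import *
import pickle
a,b=pickle.load(open('c0.pkl','rb'))
T=lambda u:np.array(u)/4.4444+[112,132]
S=lambda u:np.array(u)/4+[150,190]
np.set_printoptions(precision=4,suppress=True)
for n,u,v in(('bowl',(398,190),(392,133)),('hend',(305,417),(752,118)),('knob',(102,155),(545,303)),('footFL',(28,272),(678,560)),('footRR',(230,198),(393,405))): 
    print(n,*tri(a,T(u),b,S(v)))
for n,u in(('bowl',(398,190)),('tip',(403,160)),('neck',(383,222)),('hend',(305,417))): print(n,atz(a,T(u),.1))
for n,v in(('bowl',(392,133)),('tip',(347,133)),('neck',(450,130)),('hend',(752,118))): print(n,atz(b,S(v),.1))
for n,u in(('FL',(28,272)),('FR',(165,305)),('RR',(230,198))): print('foot t',n,atz(a,T(u),.014))
for n,v in(('RR',(393,405)),('FR',(630,393)),('FL',(678,560)),('RL',(412,578))): print('foot s',n,atz(b,S(v),.014))
for u in((267,280),(487,285),(375,190),(375,370)):print('pan t',atz(a,T(u),.093))
for u in((393,128),(662,140),(530,72),(530,205)):print('pan s',atz(b,S(u),.093))
# dish: rectified crops from both
def rect(c,cx,cy,z,r=.12,N=400):
    g=np.linspace(0,1,5);w=np.float32([[cx+r,cy+r],[cx+r,cy-r],[cx-r,cy-r],[cx-r,cy+r]])
    p=np.float32([px(c,[x,y,z]) for x,y in w])
    H=cv2.getPerspectiveTransform(p,np.float32([[0,0],[N,0],[N,N],[0,N]]))
    return cv2.warpPerspective(c['image'],H,(N,N),flags=cv2.INTER_CUBIC)
c0=atz(a,T((660,490)),.012);print('dish',c0, atz(b,S((576,50)),.012))
cv2.imwrite('pics/dish.png',np.hstack([rect(a,.46,-.29,.014),rect(b,.46,-.29,.014)]))
E
```

```text
bowl [0.581  0.0751 0.0998] 0.004684219309701711
hend [0.323  0.0238 0.0978] 0.006257791688609513
knob [0.4713 0.3218 0.1329] 0.0005605892596796019
footFL [0.3944 0.3836 0.0084] 0.0030847133590586723
footRR [0.5629 0.2619 0.0063] 0.004700768531515055
bowl [0.578  0.0749 0.1   ]
tip [0.6119 0.0887 0.1   ]
neck [0.5388 0.0685 0.1   ]
hend [0.3252 0.0223 0.1   ]
bowl [0.5831 0.0729 0.1   ]
tip [0.6155 0.0753 0.1   ]
neck [0.5416 0.0654 0.1   ]
hend [0.3211 0.0308 0.1   ]
foot t FL [0.3931 0.3797 0.014 ]
foot t FR [0.4181 0.242  0.014 ]
foot t RR [0.5554 0.2575 0.014 ]
foot s RR [0.5641 0.2696 0.014 ]
foot s FR [0.4145 0.2467 0.014 ]
foot s FL [0.3938 0.3904 0.014 ]
foot s RL [0.5396 0.4144 0.014 ]
pan t [0.4392 0.1317 0.093 ]
pan t [ 0.522  -0.0476  0.093 ]
pan t [0.5733 0.0974 0.093 ]
pan t [ 0.3973 -0.0038  0.093 ]
pan s [0.5844 0.0528 0.093 ]
pan s [0.388  0.0563 0.093 ]
pan s [ 0.4855 -0.0461  0.093 ]
pan s [0.482  0.1527 0.093 ]
dish [ 0.4427 -0.2587  0.012 ] [ 0.4443 -0.2552  0.012 ]
```

View pics/dish.png

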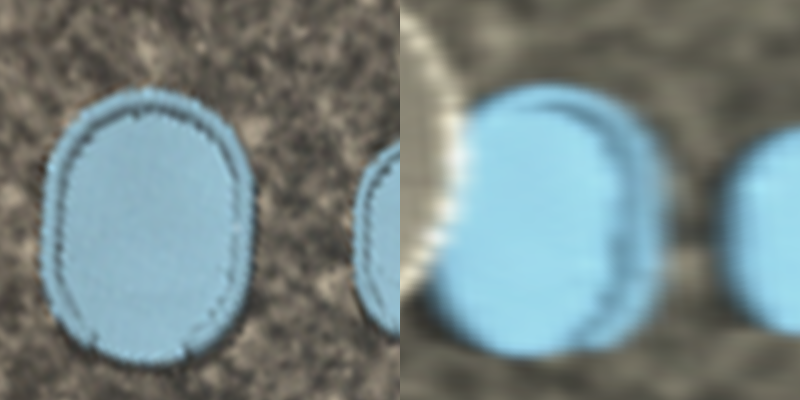

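The dish view shows the outline centred at about (148,228). The rim gap is at the bottom, between (92,345) and (188,350), so it opens toward the robot and the rest's heading is about -0.06 rad. Now I go above the spoon's balance point.

apply_moves --moves '[2,-3,3,0,0,0.1,4,-6,3,0,0,0.2,13.24,-19.1,3,0,0,0.53,13.24,-19.1,3,0,0,0.53,13.24,-19.1,3,0,0,0.53,13.24,-19.1,3,0,0,0.53,13.24,-19.1,3,0,0,0.53,13.24,-19.1,3,0,0,0.53,13.24,-19.1,3,0,0,0.53,13.24,-19.1,3,0,0,0.53,13.24,-19.1,3,0,0,0.53,13.24,-19.1,3,0,0,0.53,13.24,-19.1,3,0,0,0.53,13.24,-19.1,3,0,0,0.53,13.24,-19.1,3,0,0,0.53,13.24,-19.1,0,0,0,0.53,13.24,-19.1,-2,0,0,0.53,13.24,-19.1,-4,0,0,0.53,13.24,-19.1,-4,0,0,0.53,13.24,-19.1,-4,0,0,0.53]' --claw 48 --newtons 30

```text
clock: 1.77
tcp_pos: [0.5179, 0.0644, 0.1322]
orientation: [-0.006, -0.094, 0.996, 0.001]
wrist_force: [-1.2, -0.5, -0.1]
finger_gap: 0.0412
grip_force: 0.0
```

```bash
python3 - <<'E'
from h import *
import pickle
np.set_printoptions(precision=4,suppress=True)
s=status.get_state()
for k in('clock','tcp_pos','orientation','finger_gap','joint_pos'):print(k,s[k])
print('ydir',R.from_quat(s['orientation'],scalar_first=True).as_matrix()[:,1])
a,b=pickle.load(open('c0.pkl','rb'))
# orange mask of the spoon, original images, handle axis at z=.1
def line(c):
    h=cv2.cvtColor(c['image'],cv2.COLOR_BGR2HSV);m=cv2.inRange(h,(4,120,60),(13,255,255))
    uv=px(c,[.467,.053,.1])
    N,l,st,ce=cv2.connectedComponentsWithStats(m)
    i=min(range(1,N),key=lambda i:np.linalg.norm(ce[i]-uv)-(st[i,4]>80)*500)
    P=np.array([atz(c,(x,y),.1)[:2] for y,x in np.argwhere(l==i)])
    return P,st[i]
for c in(a,b):
    P,st=line(c);H=P[P[:,0]<.51];f=np.polyfit(H[:,0],H[:,1],1);print(st,'x',P[:,0].min(),P[:,0].max(),'slope',f,'y at .523',np.polyval(f,.523))
# dish
h=cv2.cvtColor(a['image'],cv2.COLOR_BGR2HSV);m=cv2.inRange(h,(90,60,50),(120,255,255))
N,l,st,ce=cv2.connectedComponentsWithStats(m)
for i in range(1,N):
    if st[i,4]>150:
        P=np.array([atz(a,(x,y),.014)[:2] for y,x in np.argwhere(l==i)]);w,v=np.linalg.eigh(np.cov(P.T));print(st[i],P.mean(0),P.min(0),P.max(0),v[:,1],w**.5*2)
E
```

```text
clock 1.7667
tcp_pos [0.5179 0.0644 0.1322]
orientation [-0.0061 -0.0942  0.9955  0.0008]
finger_gap 0.04115002871424459
joint_pos [-0.0302  0.2792 -0.271   1.0329  0.0001 -0.219 ]
ydir [-0.1876  0.9822  0.0027]
[179 168  29  59 260] x 0.32178807314034164 0.6162328592525886 slope [ 0.2038 -0.0402] y at .523 0.06631608740968625
[292 218  46   5 115] x 0.3237199282456474 0.4562764681323895 slope [ 0.1826 -0.0294] y at .523 0.06613963676580532
[242 225  37  36 958] [ 0.4417 -0.259 ] [ 0.3641 -0.3221] [ 0.5253 -0.1953] [-0.9981  0.0618] [0.0656 0.083 ]
[287 247  28  29 618] [ 0.4357 -0.4304] [ 0.3759 -0.4786] [ 0.4981 -0.3826] [-1.     -0.0055] [0.0506 0.0636]
```

apply_moves --moves '[0,0.08,-0.7,0,0,0,0,0.08,-1.42,0,0,0,0,0.08,-1.42,0,0,0,0,0.08,-1.42,0,0,0]'

```text
clock: 2.1
tcp_pos: [0.5231, 0.0665, 0.1044]
orientation: [-0.001, -0.095, 0.996, 0.0]
wrist_force: [0.7, -0.5, 0.6]
finger_gap: 0.0405
grip_force: 0.0
```

apply_moves --moves '[0,0,0,0,0,0,0,0,0,0,0,0,0,0,0,0,0,0,0,0,0,0,0,0,0,0,0,0,0,0,0,0,0,0,0,0]' --claw 0

```text
clock: 2.6
tcp_pos: [0.5245, 0.0665, 0.1057]
orientation: [0.002, -0.095, 0.996, -0.0]
wrist_force: [-0.6, -0.2, 6.8]
finger_gap: 0.0098
grip_force: 31.9
```

apply_moves --moves '[0,0,1,0,0,0,0,0,2.5,0,0,0,0,0,4,0,0,0,0,0,4,0,0,0,0,0,4,0,0,0,0,0,4,0,0,0]'

```text
clock: 3.1
tcp_pos: [0.5232, 0.0665, 0.2039]
orientation: [0.0, -0.094, 0.996, 0.0]
wrist_force: [-0.1, -0.6, -0.8]
finger_gap: 0.0096
grip_force: 31.2
```

```bash
python3 - <<'E'
from h import *
a=vision.read_camera('top');b=vision.read_camera('side')
cv2.imwrite('pics/g1.png',np.hstack([cv2.resize(a['image'][130:260,110:240],(400,400)),cv2.resize(b['image'][150:300,200:350],(400,400))]))
s=status.get_state();print(s['tcp_pos'],s['wrist_force'],s['finger_gap'])
E
```

```text
[0.52222593 0.06643841 0.20248076] [ 0.17308715 -0.57671734 -0.37651895] 0.009663509972112563
```

View pics/g1.png

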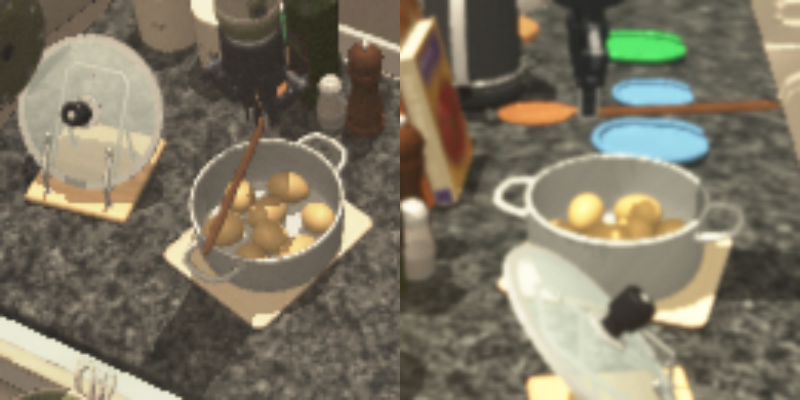

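The spoon hangs level in the grip, handle end at (775,103) and bowl at (535,112) in the right half. The pan is undisturbed. Carrying it to the rest.

apply_moves --moves '[-4.92,-12.9,0,0,0,-0.252,-4.92,-12.9,0,0,0,-0.252,-4.92,-12.9,0,0,0,-0.252,-4.92,-12.9,0,0,0,-0.252,-4.92,-12.9,0,0,0,-0.252,-4.92,-12.9,0,0,0,-0.252,-4.92,-12.9,0,0,0,-0.252,-4.92,-12.9,0,0,0,-0.252,-4.92,-12.9,0,0,0,-0.252,-4.92,-12.9,0,0,0,-0.252,-4.92,-12.9,-1.5,0,0,-0.252,-4.92,-12.9,-3,0,0,-0.252,-4.92,-12.9,-4.5,0,0,-0.252,-4.92,-12.9,-5.5,0,0,-0.252,-4.92,-12.9,-6.2,0,0,-0.252,-4.92,-12.9,-6.6,0,0,-0.252,-4.92,-12.9,-6.6,0,0,-0.252,-4.92,-12.9,-6.6,0,0,-0.252]'

```text
clock: 4.7
tcp_pos: [0.3997, -0.2541, 0.0379]
orientation: [-0.001, 0.031, 1.0, 0.001]
wrist_force: [-0.7, 0.0, -0.4]
finger_gap: 0.0098
grip_force: 31.1
```

```bash
python3 - <<'E'
from h import *
np.set_printoptions(precision=4,suppress=True)
s=status.get_state();print(s['tcp_pos'],R.from_quat(s['orientation'],scalar_first=True).as_matrix()[:,1],s['wrist_force'],s['joint_pos'])
a=vision.read_camera('top');b=vision.read_camera('side')
import pickle;pickle.dump((a,b),open('c1.pkl','wb'))
cv2.imwrite('pics/p1.png',np.hstack([cv2.resize(a['image'][180:280,210:310],(400,400),interpolation=2),cv2.resize(b['image'][130:230,250:350],(400,400),interpolation=2)]))
for n,p in(('bed',[.462,-.26,.01]),('tcp',s['tcp_pos'])):print(n,(px(a,p)-[210,180])*4,(px(b,p)-[250,130])*4+[400,0])
E
```

```text
[ 0.3997 -0.2541  0.0379] [0.0613 0.9981 0.0024] [-0.6629  0.0299 -0.3752] [-0.7362  0.2874 -0.5277  0.7591  0.0004 -0.6749]
bed [211.3397 235.3613] [556.8344 289.0535]
tcp [179.6534 268.0275] [625.5921 266.8879]
```

View pics/p1.png

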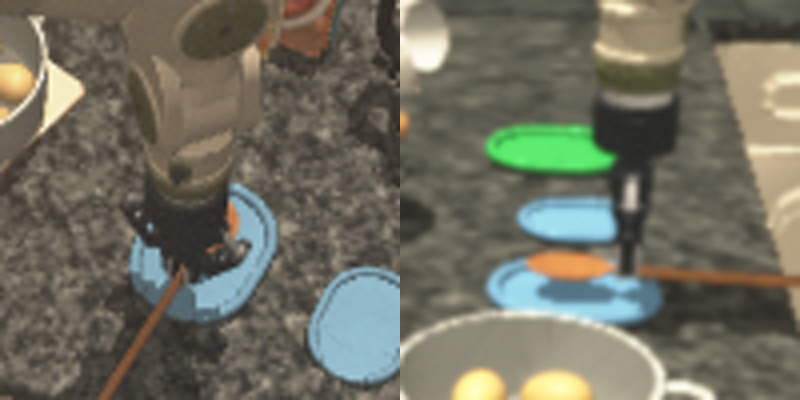

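The spoon's bowl is over the dish at (570,264) and the handle leaves through the open end. Lowering it.

apply_moves --moves '[0,0,-0.3,0,0,0,0,0,-0.5,0,0,0,0,0,-0.6,0,0,0,0,0,-0.65,0,0,0,0,0,-0.65,0,0,0,0,0,-0.65,0,0,0]'

```text
clock: 5.3
tcp_pos: [0.4002, -0.2561, 0.0226]
orientation: [0.0, 0.031, 1.0, 0.0]
wrist_force: [0.1, -0.0, 0.1]
finger_gap: 0.0096
grip_force: 31.2
```

apply_moves --moves '[0,0,-0.06,0,0,0,0,0,-0.1,0,0,0,0,0,-0.1,0,0,0,0,0,-0.1,0,0,0]'

```text
clock: 5.63
tcp_pos: [0.4003, -0.2562, 0.0224]
orientation: [0.0, 0.031, 1.0, -0.0]
wrist_force: [-6.0, 4.0, 24.1]
finger_gap: 0.0096
grip_force: 33.9
```

apply_moves --moves '[0,0,0.08,0,0,0,0,0,0.08,0,0,0,0,0,0.08,0,0,0,0,0,0.08,0,0,0,0,0,0.5,0,0,0,0,0,1,0,0,0,0,0,3,0,0,0,0,0,5,0,0,0,0,0,7,0,0,0,0,0,9,0,0,0,0,0,9,0,0,0]' --claw 35

```text
clock: 6.55
tcp_pos: [0.4004, -0.2562, 0.248]
orientation: [0.001, 0.031, 1.0, -0.001]
wrist_force: [0.4, -1.4, -0.6]
finger_gap: 0.0301
grip_force: 0.0
```

```bash
python3 - <<'E'
from h import *
np.set_printoptions(precision=4,suppress=True)
s=status.get_state();print(s['tcp_pos'],s['wrist_force'],s['joint_pos'])
a=vision.read_camera('top');b=vision.read_camera('side')
import pickle;pickle.dump((a,b),open('c2.pkl','wb'))
cv2.imwrite('pics/p2.png',np.vstack([np.hstack([cv2.resize(a['image'][180:280,210:310],(300,300),interpolation=2),cv2.resize(b['image'][130:230,250:350],(300,300),interpolation=2)]),cv2.resize(np.hstack([a['image'][130:250,110:230],b['image'][190:310,230:350]]),(600,300),interpolation=2)]))
E
```

```text
[ 0.4004 -0.2562  0.248 ] [ 0.4126 -1.4076 -0.6444] [-0.7384  0.1161 -0.183   1.2697  0.0001 -0.6756]
```

View pics/p2.png

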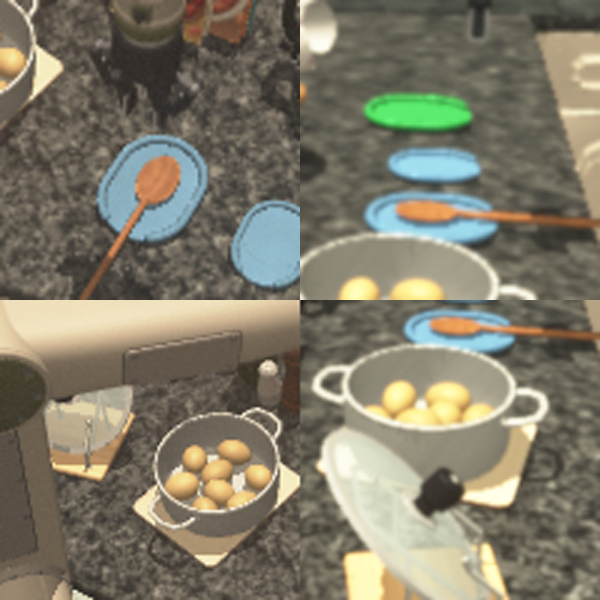

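The bottom of the spoon's bowl lies in the blue dish at (158,180), the handle runs out through the gap, and it is released. The pan is clear. Now I measure the pan rim precisely and plan the lid grasp.

```bash
python3 - <<'E'
from h import *
import pickle
np.set_printoptions(precision=4,suppress=True)
a,b=pickle.load(open('c2.pkl','rb'));a0,b0=pickle.load(open('c0.pkl','rb'))
th=np.linspace(0,2*np.pi,120,endpoint=False)
def sc(c,x,y,r):
    g=c['G'];tot=0
    P=np.c_[x+r*np.cos(th),y+r*np.sin(th),np.full(120,.093)]
    q=(c['camera_from_world']@np.c_[P,np.ones(120)].T)[:3];u=c['camera_matrix']@q;u=(u[:2]/u[2]).astype(np.float32)
    return cv2.remap(g,u[0][None],u[1][None],1).mean()
for c in(a,b):
    g=cv2.cvtColor(c['image'],6).astype(np.float32);c['G']=g-cv2.GaussianBlur(g,(0,0),4)
xs=np.arange(.465,.505,.001);ys=np.arange(.03,.07,.001)
for cs in((a,),(b,),(a,b)):
    print(max((sum(sc(c,x,y,.098) for c in cs),x,y) for x in xs for y in ys))
# knob: dark blob centroid
for n,c,uv in(('t',a0,(102/4.4444+112,155/4.4444+132)),('s',b0,(545/4+150,303/4+190))):
    g=cv2.cvtColor(c['image'],6);N,l,st,ce=cv2.connectedComponentsWithStats((g<60).astype(np.uint8))
    i=l[int(uv[1]),int(uv[0])];print(n,uv,ce[i],st[i]); 
    if n=='t':ut=ce[i]
    else:print(tri(a0,ut,b0,ce[i]))
s=status.get_state();R0=R.from_quat(s['orientation'],scalar_first=True)
d=np.array([.987,.161,0]);d/=np.linalg.norm(d);h=np.cross([0,0,1],d);z=np.array([0,0,-1.])
zt=(d+z)/2**.5;Rt=R.from_matrix(np.c_[np.cross(h,zt),h,zt])
print('rotvec',(Rt*R0.inv()).as_rotvec(), 'h',h,'zt',zt)
E
```

```text
(np.float32(61.308548), np.float64(0.48700000000000004), np.float64(0.048000000000000015))
(np.float32(53.800083), np.float64(0.48800000000000004), np.float64(0.05100000000000002))
(np.float32(109.76902), np.float64(0.48700000000000004), np.float64(0.049000000000000016))
t (134.95022950229503, 166.87534875348754) [254.8512 190.0199] [     0      0    512    384 191322]
s (286.25, 265.75) [285.0245 267.9141] [277 260  18  16 163]
(array([ 0.5751, -0.0791, -0.0666]), np.float64(0.25627355225040305))
rotvec [ 0.0446 -0.7776  0.2155] h [-0.161  0.987  0.   ] zt [ 0.6979  0.1138 -0.7071]
```

apply_moves --moves '[0,1,2,0,0,0,0,22.7,2,0.045,-0.778,0.216,0,22.7,2,0.045,-0.778,0.216,0,22.7,2,0.045,-0.778,0.216,0,22.7,2,0.045,-0.778,0.216,0,22.7,2,0.045,-0.778,0.216,0,22.7,2,0.045,-0.778,0.216,0,22.7,2,0.045,-0.778,0.216,0,22.7,2,0.045,-0.778,0.216,0,22.7,2,0.045,-0.778,0.216,0,22.7,2,0.045,-0.778,0.216,0,22.7,2,0.045,-0.778,0.216,0,22.7,2,0.045,-0.778,0.216,0,22.7,2,0.045,-0.778,0.216,0,22.7,2,0.045,-0.778,0.216,0,22.7,2,0.045,-0.778,0.216,0,22.7,2,0.045,-0.778,0.216,0,22.7,2,0.045,-0.778,0.216]' --claw 70

```text
clock: 8.15
tcp_pos: [0.3992, 0.3124, 0.2933]
orientation: [0.376, -0.078, 0.923, 0.033]
wrist_force: [-0.9, -0.0, -0.1]
finger_gap: 0.0599
grip_force: 0.0
```

```bash
python3 - <<'E'
from h import *
np.set_printoptions(precision=4,suppress=True)
s=status.get_state();M=R.from_quat(s['orientation'],scalar_first=True).as_matrix();print(s['clock'],s['tcp_pos'],s['wrist_force'],s['joint_pos']);print(M)
E
```

```text
8.15 [0.3992 0.3124 0.2933] [-0.8905 -0.0401 -0.1487] [ 0.7138 -0.3038 -0.729   0.4475 -0.3686  0.4097]
[[-0.7047 -0.169   0.6891]
 [-0.1188  0.9856  0.1203]
 [-0.6995  0.0029 -0.7146]]
```

apply_moves --moves '[0.4,0,-1.5,0,0,0,0.4,0,-3,0,0,0,0.6,0.05,-3.9,0,0,0,1.0,0.1,-4.3,0,0,0,1.4,0.17,-4.8,0,0,0,1.4,0.17,-4.8,0,0,0,1.4,0.17,-4.8,0,0,0]'

```text
clock: 8.73
tcp_pos: [0.4351, 0.3134, 0.1738]
orientation: [0.377, -0.075, 0.923, 0.032]
wrist_force: [0.2, -0.8, 0.2]
finger_gap: 0.0599
grip_force: 0.0
```

```bash
python3 - <<'E'
from h import *
np.set_printoptions(precision=4,suppress=True)
s=status.get_state();M=R.from_quat(s['orientation'],scalar_first=True).as_matrix();print(s['tcp_pos'],s['joint_pos'])
a=vision.read_camera('top');b=vision.read_camera('side')
import pickle;pickle.dump((a,b),open('c3.pkl','wb'))
cv2.imwrite('pics/k1.png',np.hstack([cv2.resize(a['image'][110:220,90:200],(400,400),interpolation=2),cv2.resize(b['image'][210:330,230:350],(400,400),interpolation=2)]))
for n,p in(('knob',[.4713,.322,.133]),('tcp',s['tcp_pos']),('ahead',s['tcp_pos']+.05*M[:,2])):print(n,(px(a,p)-[90,110])*400/110,(px(b,p)-[230,210])*400/120+[400,0])
E
```

```text
[0.4351 0.3134 0.1738] [ 0.6533 -0.1125 -0.9271  0.0423 -0.3331  0.3658]
knob [163.451  206.5499] [587.9295 186.0877]
tcp [143.4938 207.4076] [644.2823 130.2699]
ahead [163.7379 205.4941] [590.7694 177.6402]
```

View pics/k1.png

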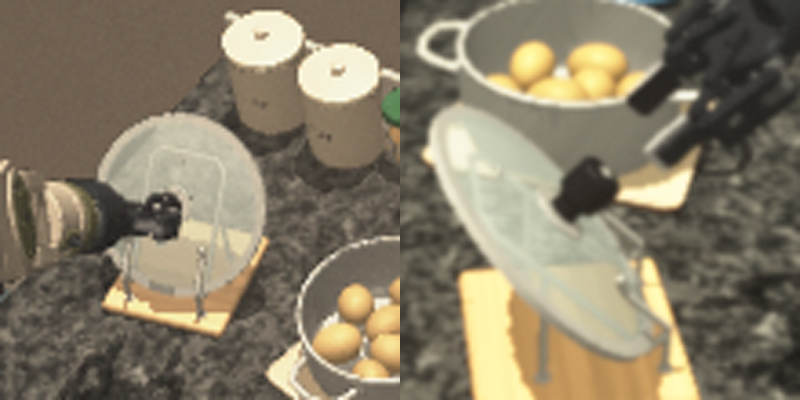

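The knob is at (588,183) in the side view and the fingers are aligned with it. Advancing.

apply_moves --moves '[0.45,0.06,-0.5,0,0,0,0.9,0.13,-1,0,0,0,0.9,0.13,-1,0,0,0,0.9,0.13,-1,0,0,0]'

```text
clock: 9.17
tcp_pos: [0.4575, 0.3185, 0.1503]
orientation: [0.377, -0.076, 0.922, 0.034]
wrist_force: [-0.6, 0.2, -0.1]
finger_gap: 0.0599
grip_force: 0.0
```

```bash
python3 - <<'E'
from h import *
s=status.get_state();print(s['tcp_pos'],s['joint_pos'],s['wrist_force'])
E
```

```text
[0.45754421 0.31850694 0.15027584] [ 0.62635324 -0.03162557 -0.9361456  -0.05734709 -0.31369158  0.34256722] [-0.58770857  0.23787103 -0.09678844]
```

apply_moves --moves '[0.3,0.04,-0.33,0,0,0,0.6,0.08,-0.66,0,0,0,0.88,0.12,-0.97,0,0,0,0.88,0.12,-0.97,0,0,0,0.88,0.12,-0.97,0,0,0]'

```text
clock: 9.58
tcp_pos: [0.4794, 0.3219, 0.1264]
orientation: [0.378, -0.076, 0.922, 0.034]
wrist_force: [-0.5, 0.1, 0.6]
finger_gap: 0.0597
grip_force: 0.0
```

apply_moves --moves '[0,0,0,0,0,0,0,0,0,0,0,0,0,0,0,0,0,0,0,0,0,0,0,0,0,0,0,0,0,0,0,0,0,0,0,0]' --claw 0 --newtons 80

```text
clock: 10.08
tcp_pos: [0.4798, 0.3237, 0.128]
orientation: [0.379, -0.077, 0.922, 0.036]
wrist_force: [-6.6, 2.6, 6.9]
finger_gap: 0.0324
grip_force: 78.3
```

```bash
python3 - <<'E'
from h import *
s=status.get_state();print(s['tcp_pos'],s['joint_pos'],s['wrist_force'],s['ft_torque'])
b=vision.read_camera('side')
cv2.imwrite('pics/k2.png',cv2.resize(b['image'][210:330,230:350],(500,500),interpolation=2))
E
```

```text
[0.47978711 0.32371476 0.12803825] [ 0.60167045  0.04884212 -0.93873023 -0.15125029 -0.29409688  0.32181705] [-6.6480599   2.58418822  6.93383227] [0.49951089 0.65695904 0.39130999]
```

View pics/k2.png

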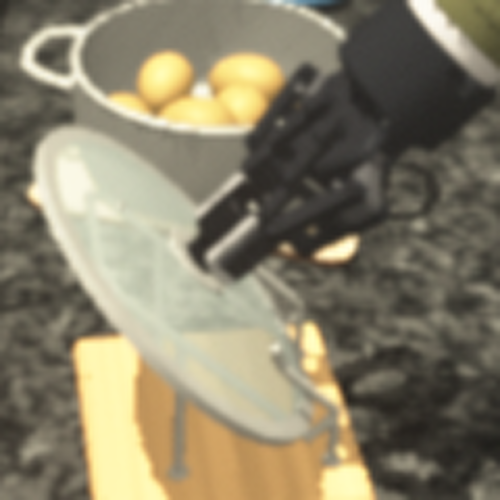

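The fingers hold the knob at (220,245), with the lid still seated. Drawing it along the slot.

apply_moves --moves '[0.15,0.025,0.16,0,0,0,0.3,0.05,0.31,0,0,0,0.5,0.08,0.52,0,0,0,0.7,0.115,0.72,0,0,0,0.7,0.115,0.72,0,0,0]'

```text
clock: 10.55
tcp_pos: [0.4884, 0.3225, 0.1366]
orientation: [0.37, -0.08, 0.925, 0.032]
wrist_force: [-27.6, -3.1, 4.8]
finger_gap: 0.0324
grip_force: 79.9
```

apply_moves --moves '[-0.08,-0.01,0.08,0,0,0,-0.12,-0.02,0.12,0,0,0,-0.12,-0.02,0.12,0,0,0]'

```text
clock: 10.8
tcp_pos: [0.4935, 0.3243, 0.1468]
orientation: [0.377, -0.076, 0.922, 0.034]
wrist_force: [0.3, -0.4, -3.8]
finger_gap: 0.0321
grip_force: 79.3
```

```bash
python3 - <<'E'
from h import *
np.set_printoptions(precision=4,suppress=True)
s=status.get_state();M=R.from_quat(s['orientation'],scalar_first=True).as_matrix();f=s['wrist_force'];zt=np.array([.698,.114,-.707]);u=np.array([.698,.114,.707])
print(s['tcp_pos'],f,s['ft_torque'],M[:,2],'n',-f@zt,'u',f@u)
E
```

```text
[0.4935 0.3243 0.1468] [ 0.2695 -0.4178 -3.8147] [-0.1671  1.2368  0.0265] [ 0.6909  0.12   -0.7129] n -2.8375193554897473 u -2.5565212833855693
```

apply_moves --moves '[0.3,0.05,0.3,0,0,0,0.6,0.1,0.61,0,0,0,0.9,0.15,0.91,0,0,0,1.2,0.2,1.22,0,0,0,1.5,0.25,1.52,0,0,0,1.8,0.3,1.83,0,0,0,2.1,0.34,2.13,0,0,0,2.1,0.34,2.13,0,0,0]'

```text
clock: 11.47
tcp_pos: [0.5498, 0.3337, 0.2037]
orientation: [0.38, -0.075, 0.921, 0.035]
wrist_force: [2.2, 0.7, -3.0]
finger_gap: 0.0323
grip_force: 79.5
```

apply_moves --moves '[-0.4,0,0.8,0,0,0,-1,0,2,0,0,0,-1.6,0,3.2,0,0,0,-2.38,-1,4,-0.02,0.1,0,-2.38,-2,4,-0.03,0.2,0,-2.38,-3,4,-0.05,0.3,0,-2.38,-4,4,-0.065,0.4,0,-2.38,-5,4,-0.08,0.5,0,-2.38,-6,4,-0.1,0.6,0,-2.38,-7,4,-0.113,0.7,0,-2.38,-8,4,-0.126,0.775,0,-2.38,-9,4,-0.126,0.775,0,-2.38,-10,4,-0.126,0.775,0,-2.38,-10.8,4,-0.126,0.775,0,-2.38,-11.36,4,-0.126,0.775,0,-2.38,-11.36,4,-0.126,0.775,0,-2.38,-11.36,4,-0.126,0.775,0,-2.38,-11.36,4,-0.126,0.775,0]'

```text
clock: 12.97
tcp_pos: [0.4875, 0.0491, 0.3001]
orientation: [-0.004, -0.081, 0.997, 0.003]
wrist_force: [0.4, 0.5, -4.4]
finger_gap: 0.0322
grip_force: 80.5
```

apply_moves --moves '[0,0,-0.7,0,0,0,0,0,-1.4,0,0,0,0,0,-2.1,0,0,0,0,0,-2.8,0,0,0,0,0,-3.5,0,0,0,0,0,-4,0,0,0,0,0,-4,0,0,0,0,0,-4,0,0,0]'

```text
clock: 13.63
tcp_pos: [0.4867, 0.0497, 0.1998]
orientation: [-0.005, -0.082, 0.997, 0.004]
wrist_force: [-0.2, 0.2, -3.4]
finger_gap: 0.0321
grip_force: 80.6
```

```bash
python3 - <<'E'
from h import *
np.set_printoptions(precision=4,suppress=True)
s=status.get_state();M=R.from_quat(s['orientation'],scalar_first=True).as_matrix();print(s['tcp_pos'],s['wrist_force'],M[:,2],s['ft_torque'])
a=vision.read_camera('top');b=vision.read_camera('side')
import pickle;pickle.dump((a,b),open('c4.pkl','wb'))
A=a['image'][120:240,120:240];B=b['image'][150:270,220:340]
cv2.imwrite('pics/f1.png',np.hstack([cv2.resize(A,(400,400),interpolation=2),cv2.resize(B,(400,400),interpolation=2)]))
c=s['tcp_pos']-[0,0,.037]
for n,q in(('top',a),('side',b)):
    P=np.array([px(q,c+[.105*np.cos(t),.105*np.sin(t),.003]) for t in np.linspace(0,6.283,200)])
    o=([120,120],0) if n=='top' else ([220,150],400)
    P=(P-o[0])*400/120+[o[1],0];print(n,'predicted lid edge bbox',P.min(0),P.max(0),'left/right rows',P[P[:,0].argmin()],P[P[:,0].argmax()])
E
```

```text
[0.4867 0.0497 0.1998] [-0.1599  0.1905 -3.4416] [-0.0098  0.0063 -0.9999] [-0.0206 -0.0144  0.0162]
top predicted lid edge bbox [156.6755 139.8595] [338.4923 281.4862] left/right rows [156.6755 216.1562] [338.4923 205.5228]
side predicted lid edge bbox [484.5168 118.8246] [730.8457 225.9156] left/right rows [484.5168 168.8619] [730.8457 176.0222]
```

View pics/f1.png

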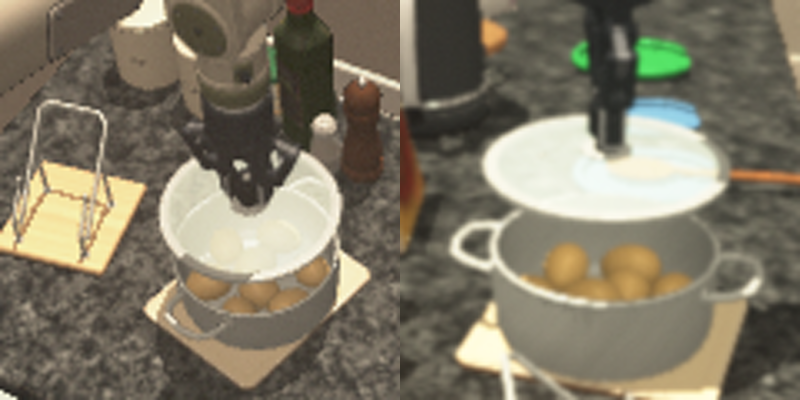

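The lid is level over the pan with its edge at columns 483-730 and rows 114-220 in the side view. It sits about 4-5 mm higher than predicted. Lowering it, then fitting its pose in both views.

apply_moves --moves '[0,0,-0.4,0,0,0,0,0,-0.85,0,0,0,0,0,-0.85,0,0,0,0,0,-0.85,0,0,0]'

```text
clock: 14.07
tcp_pos: [0.4869, 0.0489, 0.1786]
orientation: [-0.004, -0.081, 0.997, 0.003]
wrist_force: [-0.4, 0.5, -3.1]
finger_gap: 0.0322
grip_force: 80.6
```

```bash
python3 - <<'E'
from h import *
from scipy.optimize import minimize
np.set_printoptions(precision=4,suppress=True)
s=status.get_state();print(s['clock'],s['tcp_pos'],s['wrist_force'])
a=vision.read_camera('top');b=vision.read_camera('side')
for c in(a,b):
    g=cv2.GaussianBlur(cv2.cvtColor(c['image'],6).astype(np.float32),(0,0),.8);c['G']=g
th=np.linspace(0,2*np.pi,180,endpoint=False)
def samp(c,P):
    q=c['camera_from_world']@np.c_[P,np.ones(len(P))].T;u=c['camera_matrix']@q[:3];u=(u[:2]/u[2]).astype(np.float32)
    return cv2.remap(c['G'],u[0][None],u[1][None],1)[0]
def f(p,cs=(a,b)):
    x,y,z,tx,ty=p;tot=0
    for r,w in((.1035,1),(.109,-1)):
        P=np.c_[x+r*np.cos(th),y+r*np.sin(th),z+r*(tx*np.cos(th)+ty*np.sin(th))]
        for c in cs: tot-=w*np.clip(samp(c,P),0,230).mean()
    return tot
for st in(.0,.01,-.01):
    p0=np.array([.487,.05,s['tcp_pos'][2]-.031,st,st])
    r=minimize(f,p0,method='Nelder-Mead',options=dict(initial_simplex=p0+np.vstack([np.zeros(5),np.diag([.006,.006,.008,.03,.03])]),xatol=1e-5,fatol=1e-3,maxiter=2000));print(r.x,r.fun)
E
```

```text
14.0667 [0.4869 0.0489 0.1786] [-0.3967  0.5145 -3.1149]
[ 0.4884  0.0476  0.1495 -0.0031  0.0016] -91.13746643066406
[ 0.4884  0.0474  0.1493 -0.0039 -0.0001] -91.26341247558594
[ 0.4885  0.0473  0.1494 -0.0059 -0.0023] -91.23695373535156
```

```bash
python3 -c "
from h import *
print(job.hand_in())"
```

```text
the job is handed in; nothing more can be done
None
```

The spoon lies in the large blue rest with its handle out through the open end. I handed in with the lid held by its knob, level and centred to about 2 mm, some 5 cm above the pan's rim, 14 s into the 59 s allowed.

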